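# Snap the card-box lid shut all round

### The arm

A 6-joint arm with a two-finger parallel gripper is mounted at the origin on the work surface. World frame = base frame: x ahead of the robot, y to its left, z up, the work surface at z = 0. Lengths are in m, angles in rad, forces in N, time in s.
With the tool pointing down it reaches from about 0.375 to 0.9 m from the base axis. Payload 3.1 kg.
Tool frame: the origin (TCP) lies between the finger pads; the fingertips stand 8 mm ahead of it and the grasp point (between the pads) lies 11 mm behind it; z points along the fingers, y is the line along which they close (so a half turn about z gives the same grasp; the last joint's range is limited). The gripper opens to 87 mm and grips with 3 to 60 N. Pads are 19 mm wide; open, the fingers measure 117 mm over their backs; the gripper's body (75 mm by 190 mm) begins 51 mm behind the grasp point.
Start: joints at [0.995, 0.527, 1.433, -0, 1.181, -0.178], TCP at [0.242, 0.576, 0.231] pointing down, gripper open.
Joint ranges: [-3.08, 3.08], [-0.75, 2.2], [0.22, 2.44], [-1.43, 4.57], [0, 2.65], [-2.85, 2.85]. Speed limits (rad/s): [2.79, 2.79, 3.14, 3.14, 3.14, 3.14].

### API

Orientations are given as a unit quaternion [x, y, z, w].
In Python, from rig import robot, vision, job gives the robot as it stands.
- The arm moves only by the shell command python3 -m handwheel 'ROWS' [OPENING] [FORCE]. ROWS is JSON, a list of rows, each a list of 4 numbers: the shift along the tool's x, y, z as a fraction of full scale, then the turn about the tool's z as a fraction of full scale. A call has 1 to 20 rows; each row is the pose to reach, as a shift and turn from the pose commanded when the call began, along the tool's axes at that moment, turning the shorter way round; what a row does not reach only later rows make up. Full scale, the value 1, is 300 mm for a shift and 2 pi rad for a turn. A row lasts 1/12 s, in which the tool goes at most 41.7 mm and 7.16 degrees, less where a joint would pass 70% of its speed; a pose out of reach is approached as far as the arm can. A call with a number of a shift or a turn outside -1 to 1 is refused whole. A call with a gripper value outside its range is refused whole. OPENING is the opening in per cent of the stroke, from 0 (shut) to 100 (fully open), set as the call begins (- or left out, the last holds). The fingers move at their own pace and stop on an object; FORCE is the grip in N (left out, the last holds). Time passes only in rows, so rows that repeat a pose let the fingers close. It gives the time, the measured TCP pose, the force, the opening and the grip force at its end, in the units of the state.
- robot.get_obs(): the state, without advancing time (a new reading comes with each control period).
- vision.camera(name): name is "scene" or "side" or "wrist"; returns a dict with "frame" (420x560x3 uint8, red, green, blue), "K" (3x3 intrinsics, pixels), "k1" (the pictures are not rectified: a ray, as slopes to the right and down, at radius r is drawn at 1 + k1 r^2 times it, then the intrinsics apply), "cam_to_world" (4x4, takes a point from camera to world coordinates); the wrist camera has in their place "hand_eye" (4x4, takes a point from camera to tool coordinates, whose origin is the TCP and whose axes are the flange's). Camera axes: x right, y down, z forward; pixel columns grow to the right and rows downward; lengths in m; the calibration is good to about 2 mm. A picture is of the moment at which its call begins: read the wrist's pose just before it. There is no depth.
- job.hand_in(): hands the job in; it is judged then, once.
Trained networks look in the newest picture that a camera, given by its name, has taken for a name from the list of things; names that differ only in an ending like _2 or _b are one class to them, and where a whole thing is asked for, a point or a joint stands for the part that bears it (a point fixed in the world has none). Each returns a list of dicts, best first, with "conf" (0 to 1); they miss things now and then, are a little off and sometimes report something else, mostly with a low value. They report only what shows in the picture. A call takes as long as a camera call. They do not tell look-alikes from the thing itself.
- vision.look_for(camera, label): "point" ([row, column] in pixels, amid what is visible of it).
- vision.outline_of(camera, label): "mask" (420x560 bool, what is visible of it) and "point" ([row, column] in pixels, amid what is visible of it).
The state is a dict: "time": time; "q": joint angles; "joint_velocities": joint speeds; "joint_torque": joint torques, N m; "position": TCP position; "tool_rot": TCP orientation; "ft_force": force on the tool from outside, world axes, zero at the start; "moment": the same for the moment, N m; "grip_width": finger opening in m; "grip_force": force on a finger pad.
Only numpy, scipy, OpenCV 4.12 (cv2) and the standard library are available. Lean on these libraries where they do the work, as an engineer would, in place of code of your own. Each camera call takes 0.05 s, during which the arm holds its last target. There are 200 camera calls.

### The job

Close the index-card box on the desk: press its four raised blue rim flaps down with the fingertips, side by side around the lid, until each has clicked shut and lies flat. Only press - pick nothing up, do not crush the box, leave it standing where it is, and leave everything else on the desk alone.

Things in the scene. Friction and masses are not known exactly. Their poses are not given: they have to be found in the camera images.
- card_box: Cream index-card box (1.5 kg, standing loose on the desk) with an orange seal plate on top and a pale grey lid of which only the four blue rim flaps move. Body 172 mm along its x, 132 mm along its y; 182 x 142 mm over the closed flaps. Origin: centre of its underside; z up. The flat middle of the lid (104 x 64 mm) is at 63 mm above the desk, the closed flaps stand proud of it with their tops at 67 mm. It may be turned up to 46 degrees either way.
- press_front (a point): Point on top of the blue rim flap on the side facing the robot at yaw 0 (box -x side), where to press: middle of its 66 mm length, 28 mm out from its hinge and 11 mm in from its outer edge. It is about -80 mm along the box x from the box centre, about 74 mm above the desk while raised and 67 mm when shut; it rides with the flap. The flap is 39 mm wide and 5 mm thick.
- flap_front (a joint): Angle (rad) through which that front flap has been pressed down about its hinge along the inner edge: about 0 while raised (outer edge tilted up 14 degrees), 0.25 at the stop when shut and flat. An over-centre spring resists: about 10 N straight down at the press point to start it, less and less on the way down; near 0.17 it snaps over and pulls the flap shut by itself and keeps it shut. Let go before that, the flap springs up again.
- press_back (a point): Point on top of the blue rim flap on the far side (box +x side), where to press: middle of its 66 mm length, 28 mm out from its hinge and 11 mm in from its outer edge. It is about +80 mm along the box x from the box centre, about 74 mm above the desk while raised and 67 mm when shut; it rides with the flap. The flap is 39 mm wide and 5 mm thick.
- flap_back (a joint): Angle (rad) through which that back flap has been pressed down about its hinge along the inner edge: about 0 while raised (outer edge tilted up 14 degrees), 0.25 at the stop when shut and flat. An over-centre spring resists: about 10 N straight down at the press point to start it, less and less on the way down; near 0.17 it snaps over and pulls the flap shut by itself and keeps it shut. Let go before that, the flap springs up again.
- press_left (a point): Point on top of the blue rim flap on the box's +y side, where to press: middle of its 104 mm length, 28 mm out from its hinge and 11 mm in from its outer edge. It is about +60 mm along the box y from the box centre, about 74 mm above the desk while raised and 67 mm when shut; it rides with the flap. The flap is 39 mm wide and 5 mm thick.
- flap_left (a joint): Angle (rad) through which that left flap has been pressed down about its hinge along the inner edge: about 0 while raised (outer edge tilted up 14 degrees), 0.25 at the stop when shut and flat. An over-centre spring resists: about 10 N straight down at the press point to start it, less and less on the way down; near 0.17 it snaps over and pulls the flap shut by itself and keeps it shut. Let go before that, the flap springs up again.
- press_right (a point): Point on top of the blue rim flap on the box's -y side, where to press: middle of its 104 mm length, 28 mm out from its hinge and 11 mm in from its outer edge. It is about -60 mm along the box y from the box centre, about 74 mm above the desk while raised and 67 mm when shut; it rides with the flap. The flap is 39 mm wide and 5 mm thick.
- flap_right (a joint): Angle (rad) through which that right flap has been pressed down about its hinge along the inner edge: about 0 while raised (outer edge tilted up 14 degrees), 0.25 at the stop when shut and flat. An over-centre spring resists: about 10 N straight down at the press point to start it, less and less on the way down; near 0.17 it snaps over and pulls the flap shut by itself and keeps it shut. Let go before that, the flap springs up again.
- stapler: Bystander, to be left alone: black and wine-red stapler, 125 x 34 mm, 52 mm high. Origin: centre of its underside.
- highlighter: Bystander, to be left alone: yellow highlighter pen lying flat, 130 x 17 x 14 mm. Origin: centre of its underside.
- paperweight: Bystander, to be left alone: green glass dome paperweight, 68 mm across, 43 mm high. Origin: centre of its underside.
- mug: Bystander, to be left alone: white ceramic mug, 82 mm across, 95 mm high. Origin: centre of its underside.
- pen_pot: Bystander, to be left alone: dark leather square pen pot, 78 mm wide, 95 mm high, with pens standing to 160 mm. Origin: centre of its underside.
- tape_dispenser: Bystander, to be left alone: black tape dispenser, 140 x 55 mm, 76 mm high. Origin: centre of its underside.
- red_book: Bystander, to be left alone: closed dark red book lying flat, 170 x 240 mm, 32 mm thick. Origin: centre of its underside.
Mind the look-alikes: they are no part of the job. Of the things that look like the card_box, take the one that is farthest to the robot's right at the start.

How it is judged:
By the outcome, as a careful person would: the job done as asked, in the order asked, and still so for the second after the job is handed in, with the robot touching nothing.
It also fails if it takes over 42 s, if anything falls off the work surface, if the arm or the gripper's body presses on something with over 40 N, if the wrist force passes 120 N, or if a joint passes its speed limit or range.

## Working session

There is one attempt and no reset: what is moved stays moved. The work goes in short steps, Python scripts to look and compute and a shell command to move; the robot and the scene stay as the last step left them, time stands still between calls to the robot, and variables do not carry over. Pictures are saved under pics/ and viewed, at most 10 in all, crops included, and the job is handed in when it is done.

```bash
mkdir -p pics; ls; cat > h.py <<'E'
import numpy as np, cv2
from rig import robot, vision, job
def ray(c,px):
    # px: Nx2 (col,row)
    K=c["K"];k1=c["k1"];px=np.atleast_2d(np.array(px,float))
    d=np.c_[(px[:,0]-K[0,2])/K[0,0],(px[:,1]-K[1,2])/K[1,1]]
    u=d.copy()
    for _ in range(20): u=d/(1+k1*(u**2).sum(1,keepdims=True))
    return np.c_[u,np.ones(len(u))]
def onplane(c,px,z,T=None):
    T=c["cam_to_world"] if T is None else T
    r=ray(c,px)@T[:3,:3].T
    o=T[:3,3]
    return o+r*((z-o[2])/r[:,2])[:,None]
def project(c,P,T=None):
    T=c["cam_to_world"] if T is None else T
    p=(np.atleast_2d(P)-T[:3,3])@T[:3,:3]
    u=p[:,:2]/p[:,2:]; u=u*(1+c["k1"]*(u**2).sum(1,keepdims=True))
    return u*[c["K"][0,0],c["K"][1,1]]+[c["K"][0,2],c["K"][1,2]]
E
python3 - <<'E'
from h import *
ims=[]
o=robot.get_obs();print({k:np.round(v,3) for k,v in o.items()})
for n in["scene","side"]:
    c=vision.camera(n);ims.append(c["frame"])
    cv2.imwrite(f"pics/{n}0.png",c["frame"][:,:,::-1])
    print(n,c["k1"],c["cam_to_world"].round(3).tolist())
    for l in["card_box","press_front","press_back","press_left","press_right","mug","pen_pot","tape_dispenser","red_book","stapler","highlighter","paperweight"]:
        for r in vision.look_for(n,l):
            rc=r["point"];print(l,round(r["conf"],2),np.round(rc),onplane(c,[rc[1],rc[0]],.067 if 'press' in l or 'box' in l else .04)[0].round(3))
E
```

```text
pics
{'time': np.float64(0.0), 'q': array([ 0.995,  0.528,  1.434, -0.   ,  1.181, -0.179]), 'joint_velocities': array([-0.   , -0.   ,  0.001,  0.   , -0.   , -0.   ]), 'joint_torque': array([-1.0000e-03, -4.4005e+01, -1.7659e+01,  6.3000e-02,  5.8000e-02,
       -0.0000e+00]), 'position': array([0.242, 0.576, 0.23 ]), 'tool_rot': array([ 0.198,  0.98 , -0.001, -0.   ]), 'ft_force': array([ 0.499, -0.321, -0.252]), 'moment': array([-0.005,  0.001,  0.002]), 'grip_force': np.float64(0.0), 'grip_width': np.float64(0.087)}
scene 0.004968918613063219 [[0.403, 0.732, -0.549, 1.244], [0.915, -0.326, 0.236, -0.314], [-0.006, -0.598, -0.801, 1.11], [0.0, 0.0, 0.0, 1.0]]
card_box 0.94 [231. 276.] [ 0.594 -0.067  0.067]
card_box 0.68 [197. 375.] [0.601 0.229 0.067]
press_front 0.61 [208. 377.] [0.637 0.213 0.067]
press_front 0.54 [207. 266.] [ 0.512 -0.061  0.067]
press_front 0.19 [300. 140.] [ 0.643 -0.44   0.067]
press_back 0.85 [169. 374.] [0.513 0.276 0.067]
press_back 0.83 [246. 284.] [ 0.644 -0.065  0.067]
press_left 0.85 [190. 357.] [0.561 0.195 0.067]
press_left 0.78 [219. 294.] [ 0.5
[... 1019 characters left out ...]
[ 0.704 -0.095  0.067]
press_left 0.66 [206. 280.] [ 0.576 -0.004  0.067]
press_left 0.58 [170. 246.] [0.569 0.203 0.067]
press_left 0.21 [258. 312.] [ 0.541 -0.226  0.067]
press_right 0.74 [150. 246.] [0.62  0.291 0.067]
press_right 0.73 [227. 301.] [ 0.581 -0.116  0.067]
mug 0.8 [134. 225.] [0.615 0.446 0.04 ]
mug 0.74 [208. 308.] [ 0.661 -0.047  0.04 ]
pen_pot 0.61 [305. 387.] [ 0.635 -0.457  0.04 ]
tape_dispenser 0.92 [160. 164.] [0.35  0.444 0.04 ]
red_book 0.74 [349. 342.] [ 0.448 -0.483  0.04 ]
stapler 0.72 [259. 313.] [ 0.552 -0.22   0.04 ]
stapler 0.24 [130. 225.] [0.628 0.466 0.04 ]
highlighter 0.59 [204. 266.] [0.554 0.047 0.04 ]
paperweight 0.51 [207. 329.] [ 0.723 -0.085  0.04 ]
```

View pics/scene0.png

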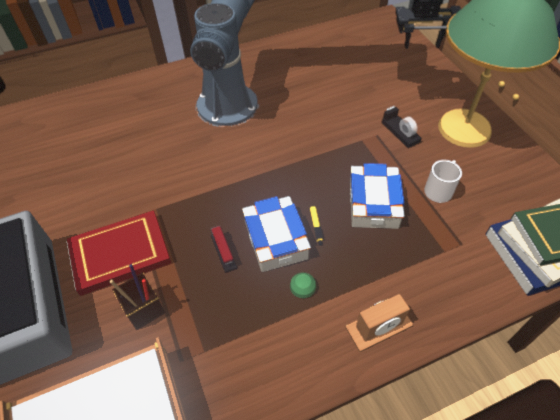

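View pics/side0.png

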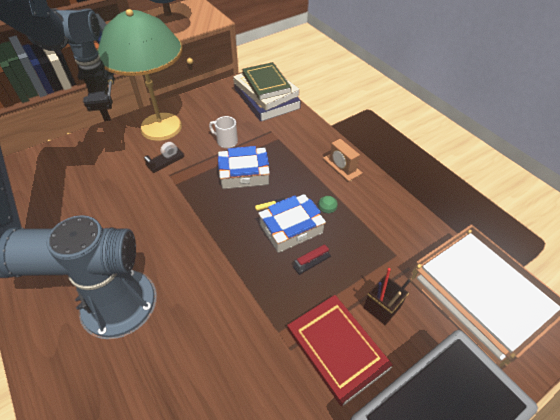

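Two look-alike boxes in scene: A at (col 276, row 231), world y≈-0.07, and B at (375, 197), world y≈+0.23. The robot's right is -y, so A is the one; the highlighter lies to its left, the stapler to its right and the paperweight behind. Next I fit its pose to the blue flaps in both views and confirm it in a crop.

```bash
cat >> h.py <<'E'
def flaps(p,ang=(.245,)*4):
    x,y,a=p;c,s=np.cos(a),np.sin(a);out=[]
    for (ux,uy,h,l),t in zip([(-1,0,.052,.033),(0,1,.032,.052),(1,0,.052,.033),(0,-1,.032,.052)],ang):
        q=[]
        for d,m in[(0,-l),(0,l),(.039,l),(.039,-l)]:
            e=h+d*np.cos(t);q.append([ux*e-uy*m,uy*e+ux*m,.067+d*np.sin(t)])
        q=np.array(q);out.append(np.c_[x+c*q[:,0]-s*q[:,1],y+s*q[:,0]+c*q[:,1],q[:,2]])
    return out
def blue(f):
    hsv=cv2.cvtColor(f,cv2.COLOR_RGB2HSV)
    return (cv2.inRange(hsv,(100,110,60),(130,255,255))>0)
E
python3 - <<'E'
from h import *
from scipy.optimize import minimize
cs=[vision.camera(n) for n in("scene","side")]
S=4
ms=[]
for c,(r,q) in zip(cs,[(231,276),(218,288)]):
    m=blue(c["frame"]);w=np.zeros_like(m);w[r-50:r+50,q-42:q+42]=1
    m&=w; print(m.sum())
    ms.append(cv2.GaussianBlur(cv2.resize(m.astype(np.float32),None,fx=S,fy=S),(0,0),4))
def rend(c,p):
    im=np.zeros((420*S,560*S),np.float32)
    for f in flaps(p): cv2.fillPoly(im,[np.round(((project(c,f)+.5)*S-.5)*16).astype(np.int32)],1.0,shift=4)
    return cv2.GaussianBlur(im,(0,0),4)
def cost(p,w=(1,1)): return sum(wi*((rend(c,p)-m)**2).sum()/m.sum() for c,m,wi in zip(cs,ms,w))
for w in[(1,1),(1,0),(0,1)]:
    best=min((minimize(lambda v:cost([v[0]*.1,v[1]*.1,v[2]],w),[5.8,-.6,a],method="Nelder-Mead",options=dict(initial_simplex=np.array([[5.8,-.6,a],[6,-.6,a],[5.8,-.4,a],[5.8,-.6,a+.15]]),maxiter=90)) for a in((-.6,-.2,.2,.6) if w==(1,1) else (P[2],))),key=lambda r:r.fun)
    p=best.x*[.1,.1,1];print(w,p.round(4),best.fun)
    if w==(1,1):P=p
np.save("pose.npy",P)
tiles=[]
for c,(r,q) in zip(cs,[(231,276),(218,288)]):
    im=cv2.resize(c["frame"][r-60:r+60,q-65:q+65],None,fx=3,fy=3,interpolation=cv2.INTER_CUBIC).copy()
    for i,f in enumerate(flaps(P)): cv2.polylines(im,[np.round((project(c,f)-[q-65,r-60]+.5)*3).astype(int)],True,(255,255*(i==0),0),1)
    tiles.append(im)
cv2.imwrite("pics/fit.png",np.hstack(tiles)[:,:,::-1])
E
```

```text
1480
1003
(1, 1) [ 0.5805 -0.0636 -0.1003] 0.09029297530651093
(1, 0) [ 0.5808 -0.063  -0.101 ] 0.013269149698317051
(0, 1) [ 0.58   -0.0642 -0.0991] 0.07572125643491745
```

View pics/fit.png

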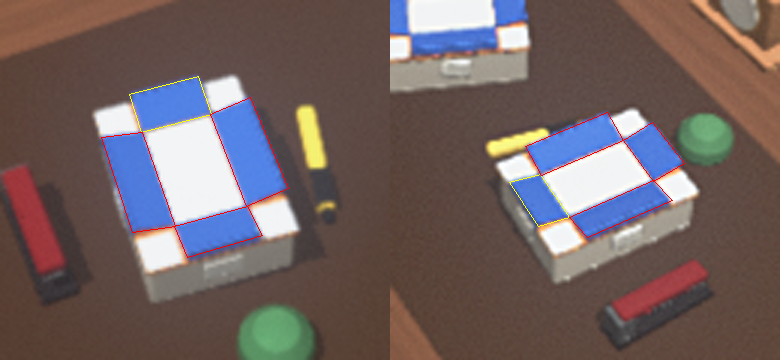

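The yellow outline is the front flap and the red ones are the other three. Both views match box A closely: centre (0.5805, -0.0636), yaw -0.100. First I travel toward it with the fingers shut, turning to line up with the box.

```bash
cat >> h.py <<'E'
def delta(xy,ztip=None):
    from scipy.spatial.transform import Rotation as R
    o=robot.get_obs();M=R.from_quat(o["tool_rot"]).as_matrix();t=np.array([*xy,o["position"][2] if ztip is None else ztip+.008])
    p=np.load("pose.npy");a=np.arctan2(M[1,1],M[0,1])-(p[2]+np.pi/2)
    return ((M.T@(t-o["position"]))/.3).round(4), "turn",round(a/(2*np.pi),4)
def pp(k,r):
    x,y,a=np.load("pose.npy");u={"f":(-1,0,.052),"l":(0,1,.032),"b":(1,0,.052),"r":(0,-1,.032)}[k]
    e=u[2]+r;return x+e*(np.cos(a)*u[0]-np.sin(a)*u[1]),y+e*(np.sin(a)*u[0]+np.cos(a)*u[1])
E
python3 -m handwheel '[[-0.807,-0.803,0,-0.0475],[-0.807,-0.803,0,-0.0475],[-0.807,-0.803,0,-0.0475],[-0.807,-0.803,0,-0.0475],[-0.807,-0.803,0,-0.0475],[-0.807,-0.803,0,-0.0475],[-0.807,-0.803,0,-0.0475],[-0.807,-0.803,0,-0.0475],[-0.807,-0.803,0,-0.0475],[-0.807,-0.803,0,-0.0475],[-0.807,-0.803,0,-0.0475]]' 0 20
python3 -c "
from h import *
print(delta(pp('f',.027),.12))"
```

```text
time: 2.32
position: [0.3722, 0.2604, 0.2308]
tool_rot: [0.051, 0.999, 0.0, 0.0]
ft_force: [-0.1, 0.2, 0.1]
grip_width: 0.0216
grip_force: 0.0
(array([-0.5367, -1.0046,  0.3416]), 'turn', np.float64(-0.0002))
```

```bash

python3 -m handwheel '[[-0.537,-1,0.34,0],[-0.537,-1,0.34,0],[-0.537,-1,0.34,0],[-0.537,-1,0.34,0],[-0.537,-1,0.34,0],[-0.537,-1,0.34,0],[-0.537,-1,0.34,0],[-0.537,-1,0.34,0],[-0.537,-1,0.34,0],[-0.537,-1,0.34,0],[-0.537,-1,0.34,0],[-0.537,-1,0.34,0],[-0.537,-1,0.34,0]]'
python3 -c "
from h import *
print(delta(pp('f',.027),.067))
o=robot.get_obs();print(o['grip_width'],o['ft_force'])
c=vision.camera('side');cv2.imwrite('pics/s1.png',cv2.resize(c['frame'][100:300,180:400],None,fx=3,fy=3)[:,:,::-1])"
```

```text
time: 3.4
position: [0.5019, -0.0519, 0.1288]
tool_rot: [0.048, 0.999, 0.0, -0.0]
ft_force: [-0.5, 0.5, -0.2]
grip_width: 0.0005
grip_force: 0.0
(array([-0.0014, -0.0126,  0.1792]), 'turn', np.float64(0.0006))
0.00048027910457775516 [-0.54097949  0.45474753 -0.24040348]
```

View pics/s1.png

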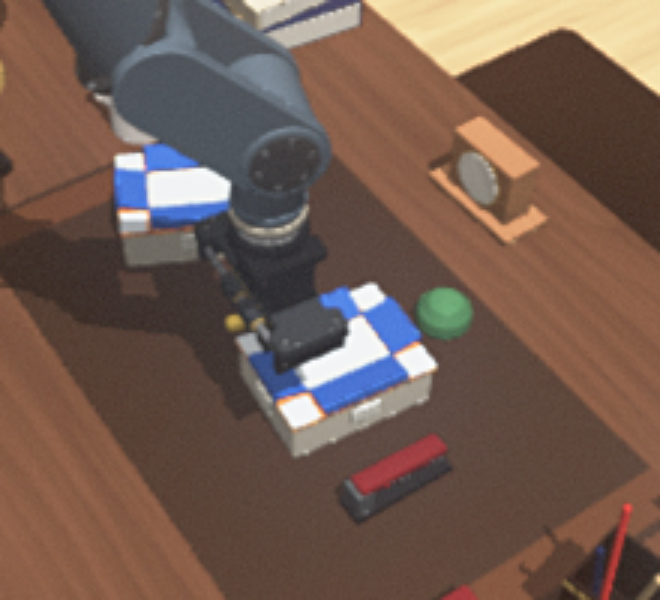

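The closed gripper hangs over the front flap at about (310, 330) in the crop. Pressing it now.

```bash

python3 -m handwheel '[[-0.001,-0.0126,0.08,0],[-0.001,-0.0126,0.14,0],[-0.001,-0.0126,0.15,0],[-0.001,-0.0126,0.157,0],[-0.001,-0.0126,0.163,0],[-0.001,-0.0126,0.169,0],[-0.001,-0.0126,0.175,0],[-0.001,-0.0126,0.179,0],[-0.001,-0.0126,0.179,0],[-0.001,-0.0126,0.179,0]]'
```

```text
time: 4.28
position: [0.5033, -0.0583, 0.0753]
tool_rot: [0.05, 0.999, -0.0, 0.001]
ft_force: [-0.1, -1.1, 5.0]
grip_width: 0.0005
grip_force: 2.7
```

```bash

python3 -m handwheel '[[0,0,0.005,0],[0,0,0.007,0],[0,0,0.007,0]]'
python3 -m handwheel '[[0,0,-0.06,0],[0,0,-0.12,0],[0,0,-0.12,0],[0,0,-0.12,0]]'
python3 -c "
from h import *
print(delta(pp('l',.026),.1),delta(pp('l',.026),.067))
c=vision.camera('scene');m=c['frame'].copy();
for f in flaps(np.load('pose.npy'),(0,.245,.245,.245)): pass
cv2.imwrite('pics/s2.png',cv2.resize(m[160:300,190:370],None,fx=4,fy=4)[:,:,::-1])"
```

```text
time: 4.53
position: [0.5054, -0.0592, 0.0752]
tool_rot: [0.05, 0.999, -0.001, 0.004]
ft_force: [-2.7, 0.5, 25.9]
grip_width: 0.0003
grip_force: 13.2
time: 4.87
position: [0.5032, -0.0583, 0.1094]
tool_rot: [0.05, 0.999, -0.0, 0.001]
ft_force: [-0.3, -0.2, 0.3]
grip_width: 0.0008
grip_force: 0.0
(array([-0.2583,  0.2014,  0.0052]), 'turn', np.float64(0.0001)) (array([-0.2581,  0.2015,  0.1152]), 'turn', np.float64(0.0001))
```

View pics/s2.png

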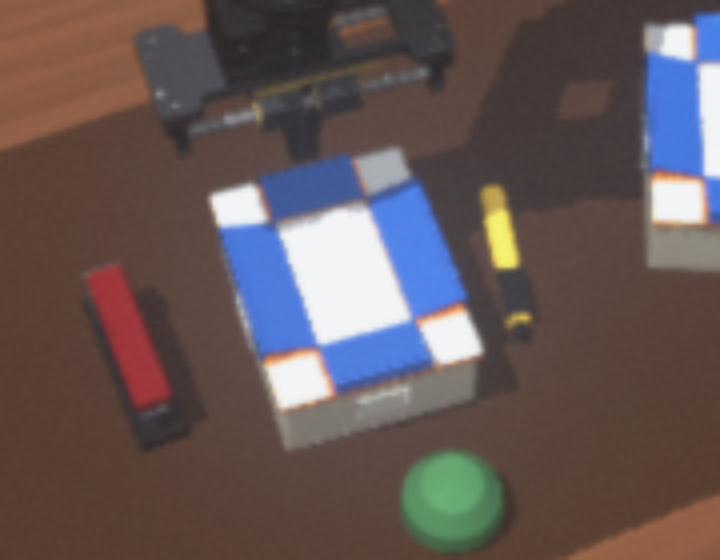

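The front flap at about (310, 185) lies flat, with a hard stop at 67 mm and 26 N, and the box has not moved. Next is the left flap.

```bash

python3 -m handwheel '[[-0.13,0.1,0,0],[-0.258,0.2015,0,0],[-0.258,0.2015,0,0],[-0.258,0.2015,0,0],[-0.258,0.2015,0.04,0],[-0.258,0.2015,0.08,0],[-0.258,0.2015,0.09,0],[-0.258,0.2015,0.096,0],[-0.258,0.2015,0.102,0],[-0.258,0.2015,0.108,0],[-0.258,0.2015,0.113,0],[-0.258,0.2015,0.116,0],[-0.258,0.2015,0.118,0],[-0.258,0.2015,0.118,0]]'
python3 -m handwheel '[[0,0,-0.06,0],[0,0,-0.12,0],[0,0,-0.12,0],[0,0,-0.12,0]]'
python3 -c "
from h import *
print(delta(pp('b',.027),.1),delta(pp('b',.027),.067))"
```

```text
time: 6.08
position: [0.5876, -0.0063, 0.0756]
tool_rot: [0.05, 0.999, -0.001, 0.003]
ft_force: [1.0, 0.2, 2.7]
grip_width: 0.0007
grip_force: 1.4
time: 6.42
position: [0.5861, -0.0059, 0.1103]
tool_rot: [0.05, 0.999, -0.0, 0.001]
ft_force: [-1.4, -0.6, -1.1]
grip_width: 0.0004
grip_force: 0.0
(array([-0.2637, -0.1934,  0.0083]), 'turn', np.float64(0.0001)) (array([-0.2634, -0.1934,  0.1183]), 'turn', np.float64(0.0001))
```

```bash

python3 -m handwheel '[[-0.13,-0.1,0,0],[-0.263,-0.1935,0,0],[-0.263,-0.1935,0,0],[-0.263,-0.1935,0,0],[-0.263,-0.1935,0.04,0],[-0.263,-0.1935,0.08,0],[-0.263,-0.1935,0.092,0],[-0.263,-0.1935,0.098,0],[-0.263,-0.1935,0.104,0],[-0.263,-0.1935,0.11,0],[-0.263,-0.1935,0.115,0],[-0.263,-0.1935,0.12,0],[-0.263,-0.1935,0.123,0],[-0.263,-0.1935,0.123,0]]'
python3 -m handwheel '[[0,0,-0.06,0],[0,0,-0.12,0],[0,0,-0.12,0],[0,0,-0.12,0]]'
python3 -c "
from h import *
print(delta(pp('r',.026),.1),delta(pp('r',.026),.067))"
```

```text
time: 7.58
position: [0.6603, -0.0713, 0.0754]
tool_rot: [0.05, 0.999, -0.001, 0.003]
ft_force: [-0.0, -0.2, 2.1]
grip_width: 0.0006
grip_force: 0.4
time: 7.92
position: [0.6587, -0.071, 0.1094]
tool_rot: [0.05, 0.999, -0.0, 0.001]
ft_force: [0.9, 1.6, 0.3]
grip_width: 0.0004
grip_force: 0.0
(array([ 0.262 , -0.1944,  0.0042]), 'turn', np.float64(0.0002)) (array([ 0.2623, -0.1944,  0.1142]), 'turn', np.float64(0.0002))
```

Now the right flap, then raise and move clear to the right-front so I can look.

```bash

python3 -m handwheel '[[0.13,-0.1,0,0],[0.262,-0.1945,0,0],[0.262,-0.1945,0,0],[0.262,-0.1945,0,0],[0.262,-0.1945,0.04,0],[0.262,-0.1945,0.08,0],[0.262,-0.1945,0.089,0],[0.262,-0.1945,0.095,0],[0.262,-0.1945,0.101,0],[0.262,-0.1945,0.107,0],[0.262,-0.1945,0.112,0],[0.262,-0.1945,0.117,0],[0.262,-0.1945,0.119,0],[0.262,-0.1945,0.119,0]]'
python3 -m handwheel '[[0,0,-0.1,0],[0,0,-0.2,0],[0.3,0,-0.4,0],[0.5,0,-0.5,0],[0.5,0,-0.5,0],[0.5,0,-0.5,0],[0.5,0,-0.5,0],[0.5,0,-0.5,0]]'
python3 - <<'E'
from h import *
t=[]
for n,(r,q) in zip(("scene","side"),[(231,276),(218,288)]):
    c=vision.camera(n);im=cv2.resize(c["frame"][r-60:r+60,q-65:q+65],None,fx=3,fy=3,interpolation=cv2.INTER_CUBIC)
    for f in flaps(np.load("pose.npy"),(0,0,0,0)): cv2.polylines(im,[np.round((project(c,f)-[q-65,r-60]+.5)*3).astype(int)],True,(255,255,0),1)
    t.append(im)
cv2.imwrite("pics/end.png",np.hstack(t)[:,:,::-1])
E
```

```text
time: 9.08
position: [0.5772, -0.1221, 0.0756]
tool_rot: [0.05, 0.999, -0.001, 0.004]
ft_force: [-0.5, 1.7, 26.4]
grip_width: 0.0002
grip_force: 14.4
time: 9.75
position: [0.4231, -0.1055, 0.224]
tool_rot: [0.05, 0.999, -0.0, 0.001]
ft_force: [0.1, -0.4, -0.6]
grip_width: 0.0003
grip_force: 0.0
```

View pics/end.png

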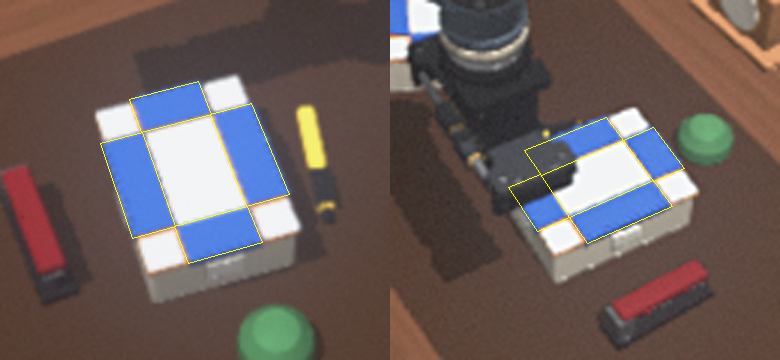

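All four flaps fit the closed outline. A quick numeric check of each flap's angle before handing in.

```bash
python3 - <<'E'
from h import *
from scipy.optimize import minimize
c=vision.camera("scene");S=4
m=blue(c["frame"]);w=np.zeros_like(m);w[181:281,234:318]=1;m&=w
B=lambda a:cv2.GaussianBlur(a,(0,0),4)
m=B(cv2.resize(m.astype(np.float32),None,fx=S,fy=S))
def cost(v):
    im=np.zeros_like(m)
    for f in flaps([v[0]*.1,v[1]*.1,v[2]],v[3:]): cv2.fillPoly(im,[np.round(((project(c,f)+.5)*S-.5)*16).astype(np.int32)],1.0,shift=4)
    return ((B(im)-m)**2).sum()/m.sum()
p=np.load("pose.npy");base=[p[0]*10,p[1]*10,p[2]]
for k in(0,.12,.245):
    x0=np.array(base+[k]*4)
    r=minimize(cost,x0,method="Nelder-Mead",options=dict(initial_simplex=np.vstack([x0]+[x0+e for e in np.diag([.05,.05,.05,.1,.1,.1,.1])]),maxiter=400))
    print(k,r.x.round(3),round(r.fun,4))
E
```

```text
0 [ 5.812 -0.621 -0.098  0.032 -0.032 -0.037  0.049] 0.0214
0.12 [ 5.822 -0.625 -0.097  0.13   0.146  0.049  0.153] 0.0243
0.245 [ 5.836 -0.629 -0.094  0.217  0.315  0.113  0.21 ] 0.0343
```

```bash
python3 -c "
from h import *
print(job.hand_in())"
```

```text
the job is handed in; nothing more can be done
None
```

I pressed all four flaps of the right-hand index-card box (front, left, back, right); in the final picture each lies flat, the box is where it was to within about 1–2 mm, and the arm was clear when I handed the job in after about 10 s of robot time.

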